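Drag the modelling-tool tray up to the batten

ROBOT

A 6-joint arm with a two-finger parallel gripper is mounted at the origin on the work surface. World frame = base frame: x ahead of the robot, y to its left, z up, the work surface at z = 0. Lengths are in m, angles in degrees, forces in N, time in s.
With the tool pointing down it reaches from about 0.375 to 0.9 m from the base axis. Payload 3.1 kg.
Tool frame: the origin (TCP) lies at the very end of the fingers, on their centre line; the grasp point (between the pads) lies 19 mm behind it; z points along the fingers, y is the line along which they close (so a half turn about z gives the same grasp; the last joint's range is limited). The gripper opens to 85 mm and grips with 20 to 120 N. Pads are 22 mm wide; open, the fingers measure 114 mm over their backs; the gripper's body (76 mm by 85 mm) begins 54 mm behind the grasp point. The pads swing forward as they close: fully open they stand 13 mm farther back than shut.
Start: joints at [-83.623, 30.224, 82.088, -0, 67.689, -10.227], TCP at [0.179, -0.599, 0.231] pointing down, gripper open.
Joint ranges: [-176.69, 176.69], [-43.24, 126.21], [12.49, 139.97], [-82, 262], [0, 151.66], [-163.58, 163.58]. Speed limits (degrees/s): [159.86, 159.86, 180, 180, 180, 180].

INTERFACE

Orientations are given as [roll, pitch, yaw] about the fixed x, y, z axes, in that order (R = Rz(yaw) Ry(pitch) Rx(roll)).
In Python, from workcell import robot gives the robot as it stands.
- The arm moves only by the tool apply_moves, never from a script. Its arguments are lists of equal length, an entry for each row: "travel": the shift along the world's x, y, z as a fraction of full scale, a list of three; "angular": the turn, a rotation vector about the world's x, y, z as a fraction of full scale, a list of three; "grip": the gripper command: -1 is shut, 1 is fully open, values between are in proportion. A call has 1 to 5 rows; each row is the pose to reach, as a shift and turn from the pose commanded when the call began; what a row does not reach only later rows make up. Full scale, the value 1, is 0.1 m for a shift and 45 degrees for a turn. A row lasts 1/8 s, in which the tool goes at most 62.5 mm and 10.7 degrees, less where a joint would pass 70% of its speed; a pose out of reach is approached as far as the arm can. A call with a number of a shift or a turn outside -1 to 1 is refused whole. A call with a gripper value outside its range is refused whole. The fingers move at their own pace and stop on an object; "grip_force" is the grip in N (left out, the last holds). Time passes only in rows, so rows that repeat a pose let the fingers close. It gives the time, the measured TCP pose, the force, the opening and the grip force at its end, in the units of the state.
- robot.get_state(): the state, without advancing time (a new reading comes with each control period).
- robot.snapshot(name): name is "scene" or "top" or "wrist"; returns (picture, depth): 384x512x3 uint8, red, green, blue; 384x512 float32, m along the optical axis (not along the pixel's ray), 0 where there is no reading.
- robot.camera_params(name): a dict with "fx", "fy", "cx", "cy" (pixels), "R" (3x3) and "t" (3): a world point X has camera coordinates R X + t; the wrist camera has in their place "T_tool_cam" (4x4, takes a point from camera to tool coordinates, whose origin is the TCP and whose axes are the flange's). Camera axes: x right, y down, z forward; pixel columns grow to the right and rows downward; lengths in m; the calibration is good to about 2 mm. A picture is of the moment at which its call begins: read the wrist's pose just before it. camera_params takes no time and is no camera call.
- robot.close_job(): hands the job in; it is judged then, once.
The state is a dict: "t": time; "joint_positions": joint angles; "joint_vel": joint speeds; "effort": joint torques, N m; "tcp_pos": TCP position; "orientation": TCP orientation; "wrist_force": force on the tool from outside, world axes, zero at the start; "moment": the same for the moment, N m; "gripper_width": opening from 0.0 (shut) to 1.0 (fully open); "finger_force": force on a finger pad.
Only numpy, scipy, OpenCV 4.12 (cv2) and the standard library are available. Lean on these libraries where they do the work, as an engineer would, in place of code of your own. Each camera call takes 0.05 s, during which the arm holds its last target. There are 200 camera calls.

TASK

Of the three containers on the bench, take the long shallow tool tray: hook a fingertip behind its far wall and drag it along the bench towards you until it stands up against the wooden batten, square to it. Keep the tray flat on the bench, leave the square clay box and the round bowl where they are, and let go of the tray at the end.

Things in the scene. Friction and masses are not known exactly. Their poses are not given: they have to be found in the camera images.
- tool_tray: long shallow open plywood tray, loose, 110 mm deep (its x) by 180 wide (y) by 45 high, walls 8 thick, 0.3 to 0.6 kg, two small wooden tools in it (25 mm inside the far wall is empty). Origin: centre of its underside. x points away from the robot (yaw within 15 degrees): far wall's outer face at x = +55 mm, near wall's at -55. The bench behind it is free for 80 mm.
- batten: low wooden strip fixed to the bench between the robot and the containers, 30 mm deep (its x) by 780 long (y) by 20 high. Origin: centre of its underside. x points away from the robot (yaw within 7 degrees): the face that the tray comes up against is at x = +15 mm, so the tray's centre is then 70 mm along the batten's x from its origin.
- clay_box: the other plywood container, a square, deeper box 120 x 120 mm and 70 mm high holding a block of clay; loose, to be left where it is. Origin: centre of its underside. Tray, box and bowl stand side by side, in any order.
- bowl: an empty round white ceramic bowl, 110 mm across its rim and 60 mm high; loose, to be left where it is. Origin: centre of its underside.
There are look-alikes about, which are no part of the job. Leave any blue or green look-alike of the tool_tray alone.

How it is judged (in metres and radians):
On the way:
1. a finger presses on the tool tray while the gripper is at its far wall (grasp point within 50 mm of the wall along the tray and within its width) (contact force between the fingers and tool_tray above 0.3 N and x of the grasp point in the frame of tool_tray between 0.005 and 0.105 m and y of the grasp point in the frame of tool_tray between -0.09 and 0.09 m and x of tool_tray in the frame of batten above 0.1 m), for 0.1 s.
At the end, for the whole second after the job is handed in: The tool tray lies flat and at rest on the bench, its near wall against the batten (gap at the middle under 20 mm), square to it within 10 degrees, its middle within 300 mm of the batten's middle along it (x of tool_tray in the frame of batten between 0.06 and 0.09 m and y of tool_tray in the frame of batten between -0.3 and 0.3 m and angle between the x axis of tool_tray and the x axis of batten, either way round below 0.18 rad and height (world z) of tool_tray below 0.005 m and angle between tool_tray's own z axis and vertical below 0.05 rad and linear speed of tool_tray below 0.01 m/s); the robot touches nothing.
It fails at once if the tool tray is lifted (over 25 mm) or tipped (over 15 degrees) (height (world z) of tool_tray above 0.025 m or angle between tool_tray's own z axis and vertical above 0.26 rad).
It fails at once if the clay box or the bowl is moved more than 15 mm (distance of any of clay_box, bowl from where it was at the start of the episode above 0.015 m).
It also fails if it takes over 35 s, if anything falls off the work surface, if the arm or the gripper's body presses on something with over 40 N, if the wrist force passes 120 N, or if a joint passes its speed limit or range.

## Working session

There is one attempt and no reset: what is moved stays moved. The work goes in short steps, Python scripts to look and compute and a tool call to move; the robot and the scene stay as the last step left them, time stands still between calls to the robot, and variables do not carry over. Pictures are saved under pics/ and viewed, at most 10 in all, crops included, and the job is handed in when it is done.

Besides the shell and the picture viewer there is one more tool, called after ">>>" as name(argument=value, ...) on one line, values as JSON. apply_moves: Moves the arm, as the interface text tells. Its arguments: {"type":"object","properties":{"travel":{"type":"array"},"angular":{"type":"array"},"grip":{"type":"array"},"grip_force":{"type":"number"}},"required":["travel","angular","grip"]}

```bash
mkdir -p pics; python3 - <<'E'
from workcell import robot
import cv2,numpy as np
for n in ("top","scene"):
    p,d=robot.snapshot(n); cv2.imwrite(f"pics/{n}0.png",p[:,:,::-1]); np.savez(f"{n}0.npz",p=p,d=d)
    print(n,robot.camera_params(n))
s=robot.get_state(); print(s)
E
```

```text
top {'fx': 388.1966635199827, 'fy': 388.1966635199827, 'cx': 251.96975610998732, 'cy': 191.14121219479372, 'R': array([[-0.0219163 , -0.99971719,  0.00923074],
       [-0.99721354,  0.02120101, -0.071524  ],
       [ 0.07130807, -0.01077256, -0.99739617]]), 't': array([-0.14403535,  0.58249404,  1.28150047])}
scene {'fx': 397.14974231968574, 'fy': 397.14974231968574, 'cx': 260.2462492263039, 'cy': 192.72146094378013, 'R': array([[-0.00681946,  0.99979573,  0.0190259 ],
       [ 0.77410829,  0.01732243, -0.63281616],
       [-0.63301647,  0.01041265, -0.7740683 ]]), 't': array([ 0.14998917, -0.42005002,  1.49755299])}
{'t': 0.1, 'joint_positions': array([-8.36233763e+01,  3.02739481e+01,  8.21487198e+01, -1.41183611e-03,
        6.76901433e+01, -1.02273546e+01]), 'joint_vel': array([ 0.02595605, -0.04243578, -0.18428813,  0.04439076, -0.07619008,
        0.00202835]), 'effort': array([ 6.43901676e-04, -4.43303919e+01, -1.78586537e+01, -2.75717193e-04,
        3.86300831e-03, -8.01145092e-06]), 'tcp_pos': array([ 0.17854517, -0.59828247,  0.23042997]), 'orientation': array([-1.79888749e+02, -1.87457947e-02,  1.66044973e+01]), 'wrist_force': array([-0.26487033,  0.86822606, -0.11820959]), 'moment': array([-0.01609   ,  0.05222493,  0.03859074]), 'finger_force': 0.0, 'gripper_width': 1.0005471235643997}
```

View pics/top0.png

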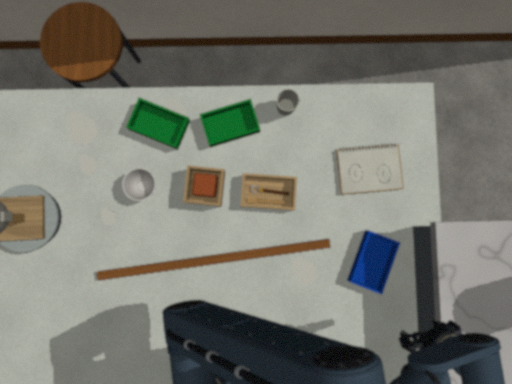

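View pics/scene0.png

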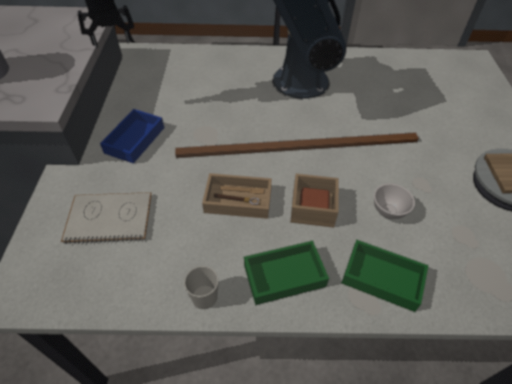

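The top view shows the tray at about (268,192), the clay box at (204,187) and the bowl at (138,184). The batten runs from (97,276) to (330,244), with the green and blue look-alikes away from it. In the scene view the tray is at (237,196) and the box at (316,200). Next I'll measure these.

```bash
cat > h.py <<'E'
import cv2,numpy as np
from workcell import robot
def ray(c,uv):
    R,t=np.array(c["R"]),np.array(c["t"]); u,v=uv
    return -R.T@t, R.T@np.array([(u-c["cx"])/c["fx"],(v-c["cy"])/c["fy"],1.])
def onplane(c,uv,z):
    o,d=ray(c,uv); return o+d*(z-o[2])/d[2]
def tri(c1,u1,c2,u2):
    o1,d1=ray(c1,u1);o2,d2=ray(c2,u2)
    s=np.linalg.lstsq(np.c_[d1,-d2],o2-o1,rcond=None)[0]
    a,b=o1+s[0]*d1,o2+s[1]*d2
    return (a+b)/2,np.linalg.norm(a-b)
def wood(p,box):
    h=cv2.cvtColor(p,cv2.COLOR_RGB2HSV); m=cv2.inRange(h,(3,60,40),(28,255,255))
    k=np.zeros_like(m);x0,y0,x1,y1=box;k[y0:y1,x0:x1]=m[y0:y1,x0:x1]
    k=cv2.morphologyEx(k,cv2.MORPH_CLOSE,np.ones((3,3)))
    return max(cv2.findContours(k,cv2.RETR_EXTERNAL,cv2.CHAIN_APPROX_NONE)[0],key=cv2.contourArea)
E
python3 - <<'E'
from h import *
ct,cs=robot.camera_params("top"),robot.camera_params("scene")
T,S=np.load("top0.npz")["p"],np.load("scene0.npz")["p"]
np.set_printoptions(precision=4,suppress=True)
def srt(c):  # corners: order by angle
    b=cv2.boxPoints(cv2.minAreaRect(c)); q=cv2.approxPolyDP(cv2.convexHull(c),4,True)[:,0]; return b,q
for n,bt,bs in (("tray",(230,165,310,220),(195,165,280,225)),("box",(175,155,232,215),(284,165,348,235)),("batten",(85,230,340,290),(165,125,425,165))):
    for im,c,b in ((T,ct,bt),(S,cs,bs)):
        k=wood(im,b); r=srt(k); print(n,"rect",r[0].round(1).tolist(),"poly",r[1].tolist(),cv2.contourArea(k))
k=cv2.resize(T[150:225,170:315],None,fx=5,fy=5,interpolation=cv2.INTER_CUBIC)
k2=cv2.resize(S[165:230,195:345],None,fx=5,fy=5,interpolation=cv2.INTER_CUBIC)
o=np.zeros((k.shape[0]-160+0+0,1,3),np.uint8)
f=np.zeros((600,750,3),np.uint8)
f[:375,:725]=k; f[375:600,:750]=k2[:225]
cv2.imwrite("pics/crop_t.png",k[:,:,::-1]);cv2.imwrite("pics/crop_s.png",k2[:,:,::-1])
E
```

```text
tray rect [[240.0, 206.39999389648438], [242.10000610351562, 173.10000610351562], [296.29998779296875, 176.5], [294.29998779296875, 209.8000030517578]] poly [[243, 174], [295, 177], [294, 208], [241, 206]] 1719.0
tray rect [[201.89999389648438, 211.60000610351562], [205.3000030517578, 172.89999389648438], [271.20001220703125, 178.60000610351562], [267.79998779296875, 217.3000030517578]] poly [[209, 175], [270, 179], [267, 216], [205, 211]] 2400.0
box rect [[182.39999389648438, 202.0], [186.3000030517578, 165.10000610351562], [224.5, 169.10000610351562], [220.60000610351562, 206.0]] poly [[188, 166], [223, 170], [220, 205], [183, 201]] 1342.0
box rect [[290.1000061035156, 221.5], [295.3999938964844, 173.5], [340.70001220703125, 178.5], [335.3999938964844, 226.5]] poly [[296, 174], [337, 179], [332, 226], [291, 221]] 2043.0
batten rect [[96.0, 271.1000061035156], [328.6000061035156, 238.3000030517578], [329.8999938964844, 247.1999969482422], [97.30000305175781, 280.0]] poly [[329, 241], [329, 247], [97, 278], [104, 270]] 1838.0
batten rect [[174.6999969482422, 147.60000610351562], [417.6000061035156, 131.6999969482422], [418.20001220703125, 141.0], [175.3000030517578, 156.89999389648438]] poly [[418, 138], [189, 156], [175, 152], [406, 133]] 1937.0
```

View pics/crop_t.png

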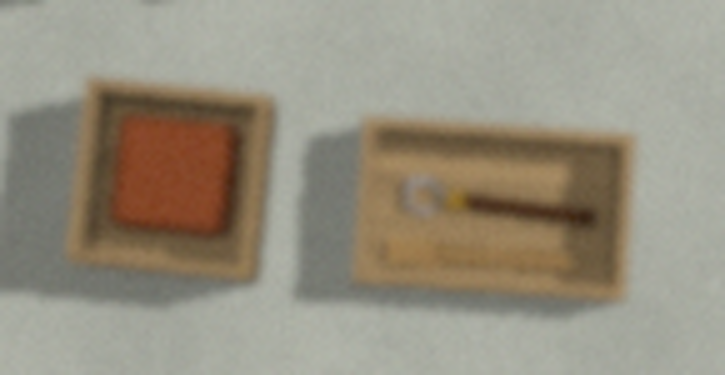

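View pics/crop_s.png

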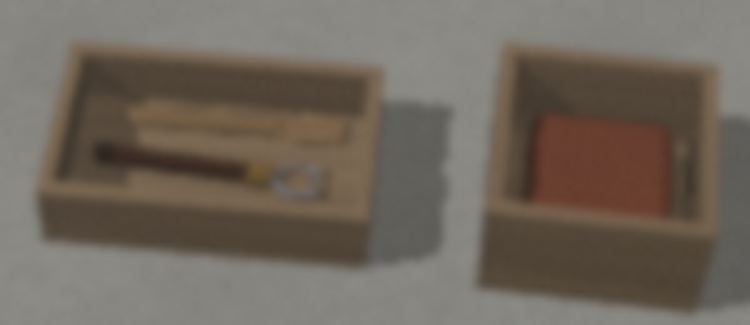

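The crops show the rim corners clearly. In the top view they are about (243,174), (297,177), (294,209) and (241,207). In the scene view they are about (209,174), (272,179), (269,209) and (203,203). The clay box is on the tray's +y side and nothing is close behind the tray.

```bash
python3 - <<'E'
from h import *
np.set_printoptions(precision=4,suppress=True)
ct,cs=robot.camera_params("top"),robot.camera_params("scene")
T,S=np.load("top0.npz")["p"],np.load("scene0.npz")["p"]
A=np.array([(364,119),(633,135),(622,297),(354,283)])/5+(170-.4,150-.4) # far+y, far-y, near-y, near+y
B=np.array([(371,219),(40,192),(72,43),(383,69)])/5+(195-.4,165-.4)
P=[]
for a,b in zip(A,B):
    p,g=tri(ct,a,cs,b); P.append(p); print("corner",p,g)
z=np.mean([p[2] for p in P]); print("rim z",z)
for nm,c,Q in (("top",ct,A),("scene",cs,B)):
    q=np.array([onplane(c,a,.045) for a in Q]); e=q[0]-q[1]+q[3]-q[2]
    print(nm,"ctr",q.mean(0),"yaw",np.degrees(np.arctan2(-e[0],e[1])),"w",np.linalg.norm(q[0]-q[1]),"d",np.linalg.norm(q[0]-q[3]))
for nm,c,im,b in (("top",ct,T,(85,230,340,290)),("scene",cs,S,(165,125,425,165))):
    k=wood(im,b)[:,0].astype(float); mid=[]
    xs=np.arange(k[:,0].min()+15,k[:,0].max()-15)
    for e in ("min","max"):
        ys=np.array([getattr(k[k[:,0]==x,1],e)() for x in xs]); f=np.polyfit(xs,ys,1)
        for zz in (0,.02):
            q0,q1=[onplane(c,(x,np.polyval(f,x)+(.5 if e=="max" else -.5)),zz) for x in (k[:,0].min(),k[:,0].max())]
            dd=q1-q0; print("batten",nm,e,zz,q0,q1,"yaw",np.degrees(np.arctan(-dd[0]/dd[1])))
m=cv2.inRange(cv2.cvtColor(T,cv2.COLOR_RGB2HSV),(0,0,0),(0,0,0))
print("box",[onplane(ct,u,.07) for u in [(188,166),(223,170),(220,205),(183,201)]],"bowl c",onplane(ct,(138,184),.06))
E
```

```text
corner [ 0.6369 -0.1249  0.0461] 0.0022202645421129518
corner [ 0.6225 -0.3024  0.046 ] 0.0023097188747777052
corner [ 0.5157 -0.2932  0.047 ] 0.0004607188657105545
corner [ 0.5288 -0.1167  0.0442] 0.0010553384768020725
rim z 0.04580062201203333
top ctr [ 0.5761 -0.21    0.045 ] yaw -4.424246033372286 w 0.17828179048550857 d 0.1086050112568562
scene ctr [ 0.5754 -0.2088  0.045 ] yaw -4.821402725851693 w 0.17824411522489914 d 0.1068938943234533
batten top min 0 [0.3235 0.3682 0.    ] [ 0.4152 -0.4143  0.    ] yaw 6.684350693274844
batten top min 0.02 [0.3259 0.3605 0.02  ] [ 0.4163 -0.4102  0.02  ] yaw 6.684350693274848
batten top max 0 [0.2938 0.368  0.    ] [ 0.3853 -0.4132  0.    ] yaw 6.679759277423706
batten top max 0.02 [0.2967 0.3603 0.02  ] [ 0.3868 -0.4091  0.02  ] yaw 6.679759277423706
batten scene min 0 [ 0.3673 -0.4182  0.    ] [0.2725 0.3798 0.    ] yaw 6.774180208480082
batten scene min 0.02 [ 0.3877 -0.4123  0.02  ] [0.295  0.3678 0.02  ] yaw 6.774180208480071
batten scene max 0 [ 0.4079 -0.4124  0.    ] [0.3157 0.3692 0.    ] yaw 6.727443182389332
batten scene max 0.02 [ 0.4274 -0.4067  0.02  ] [0.3373 0.3574 0.02  ] yaw 6.727443182389342
box [array([0.6619, 0.0495, 0.07  ]), array([ 0.6465, -0.0637,  0.07  ]), array([ 0.5332, -0.0521,  0.07  ]), array([0.5487, 0.0667, 0.07  ])] bowl c [0.6077 0.214  0.06  ]
```

Tray centre is (0.576, -0.209) with yaw -4.6° and its rim at 46 mm. The batten is at yaw +6.7°, with its centre at about (0.356, -0.025). My plan is to hook the far wall with both fingers open, one towards each end. That lets me drag the tray and turn it about 11° on the way.

>>> apply_moves(travel=[[0.5, 0.4, 0], [1, 0.8, 0], [1, 0.8, 0]], angular=[[0, 0, -0.12], [0, 0, -0.24], [0, 0, -0.24]], grip=[1, 1, 1])

```text
t: 0.48
tcp_pos: [0.2813, -0.5151, 0.2308]
orientation: [-179.8, -0.0, 6.1]
wrist_force: [0.5, 0.4, -0.3]
gripper_width: 0.999
finger_force: 0.0
```

>>> apply_moves(travel=[[0.5, 0.4, 0], [1, 0.8, 0], [1, 0.8, 0]], angular=[[0, 0, -0.12], [0, 0, -0.23], [0, 0, -0.23]], grip=[1, 1, 1])

```text
t: 0.85
tcp_pos: [0.3807, -0.4363, 0.231]
orientation: [-179.9, 0.0, -4.2]
wrist_force: [-0.4, -0.6, 0.5]
gripper_width: 1.002
finger_force: 0.0
```

>>> apply_moves(travel=[[0.5, 0.4, 0], [1, 0.8, 0], [1, 0.8, 0]], angular=[[0, 0, 0], [0, 0, 0], [0, 0, 0]], grip=[1, 1, 1])

```text
t: 1.23
tcp_pos: [0.4804, -0.3575, 0.2311]
orientation: [-180.0, -0.0, -4.3]
wrist_force: [-0.7, -0.2, 0.6]
gripper_width: 1.002
finger_force: 0.0
```

>>> apply_moves(travel=[[0.5, 0.4, 0], [1, 0.8, 0], [1, 0.8, 0]], angular=[[0, 0, 0], [0, 0, 0], [0, 0, 0]], grip=[1, 1, 1])

```text
t: 1.6
tcp_pos: [0.5803, -0.2783, 0.231]
orientation: [180.0, -0.0, -4.3]
wrist_force: [0.2, -0.6, 0.0]
gripper_width: 1.004
finger_force: 0.0
```

>>> apply_moves(travel=[[0.4, 0.3, 0], [0.84, 0.64, 0], [0.84, 0.64, 0], [0.84, 0.64, 0]], angular=[[0, 0, 0], [0, 0, 0], [0, 0, 0], [0, 0, 0]], grip=[1, 1, 1, 1])

```text
t: 2.1
tcp_pos: [0.6611, -0.2171, 0.2307]
orientation: [180.0, 0.1, -4.6]
wrist_force: [-0.3, -0.5, -0.1]
gripper_width: 1.002
finger_force: 0.0
```

>>> apply_moves(travel=[[0, 0, -0.5], [0, 0, -1], [0, 0, -1]], angular=[[0, 0, 0], [0, 0, 0], [0, 0, 0]], grip=[1, 1, 1])

```text
t: 2.48
tcp_pos: [0.6577, -0.2156, 0.1268]
orientation: [-179.8, 0.6, -4.7]
wrist_force: [-0.2, -0.1, -0.1]
gripper_width: 1.001
finger_force: 0.0
```

>>> apply_moves(travel=[[0, 0, -0.3], [0, 0, -0.6], [0, 0, -0.6]], angular=[[0, 0, 0], [0, 0, 0], [0, 0, 0]], grip=[1, 1, 1])

```text
t: 2.85
tcp_pos: [0.6614, -0.216, 0.0713]
orientation: [-180.0, 0.1, -4.6]
wrist_force: [0.2, 0.3, -0.1]
gripper_width: 0.995
finger_force: 0.0
```

```bash
python3 - <<'E'
from h import *
p,_=robot.snapshot("scene"); q,_=robot.snapshot("top")
a=cv2.resize(p[100:260,150:370],(770,560)); cv2.imwrite("pics/pre.png",a[:,:,::-1])
E
```

```text
(no output)
```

View pics/pre.png

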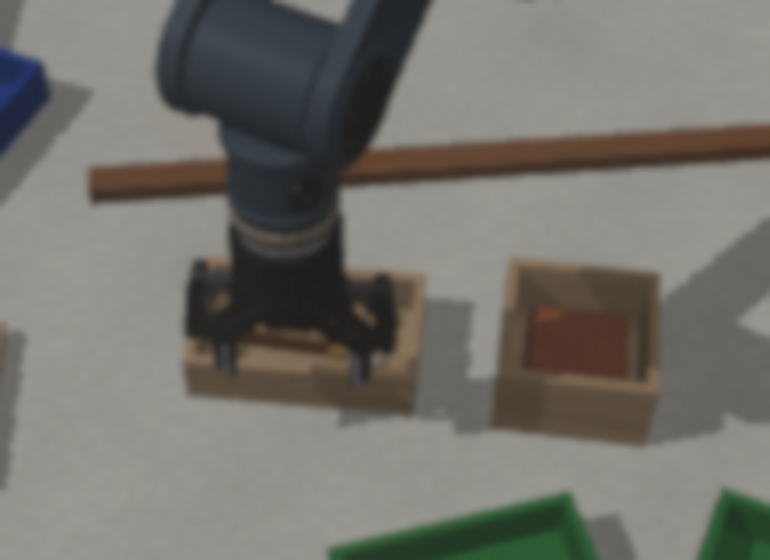

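The fingertips appear at crop (225,375) and (360,380), still above the bench, level with and behind the far wall, and centred on the tray. I'll carry on down.

>>> apply_moves(travel=[[0, 0, -0.3], [0, 0, -0.5], [0, 0, -0.64], [0, 0, -0.64]], angular=[[0, 0, 0], [0, 0, 0], [0, 0, 0], [0, 0, 0]], grip=[1, 1, 1, 1])

```text
t: 3.45
tcp_pos: [0.6621, -0.2147, 0.0064]
orientation: [-180.0, 0.1, -4.5]
wrist_force: [-0.6, 0.9, -0.1]
gripper_width: 1.0
finger_force: 0.0
```

>>> apply_moves(travel=[[-0.05, 0, 0], [-0.1, 0, 0], [-0.15, 0.01, 0], [-0.2, 0.02, 0], [-0.25, 0.02, 0]], angular=[[0, 0, 0], [0, 0, 0], [0, 0, 0], [0, 0, 0], [0, 0, 0]], grip=[1, 1, 1, 1, 1])

```text
t: 4.08
tcp_pos: [0.6385, -0.2129, 0.0077]
orientation: [180.0, -0.2, -4.6]
wrist_force: [3.9, 1.5, -1.2]
gripper_width: 0.997
finger_force: 1.5
```

>>> apply_moves(travel=[[-0.1, 0.01, 0], [-0.2, 0.02, 0], [-0.3, 0.03, 0], [-0.4, 0.04, 0], [-0.5, 0.05, 0]], angular=[[0, 0, 0.02], [0, 0, 0.05], [0, 0, 0.08], [0, 0, 0.11], [0, 0, 0.14]], grip=[1, 1, 1, 1, 1])

```text
t: 4.7
tcp_pos: [0.5875, -0.2081, 0.0077]
orientation: [180.0, -0.1, 1.8]
wrist_force: [4.7, 0.9, 1.8]
gripper_width: 1.001
finger_force: 2.2
```

>>> apply_moves(travel=[[-0.1, 0.01, 0], [-0.2, 0.02, 0], [-0.3, 0.03, 0], [-0.4, 0.04, 0], [-0.5, 0.05, 0]], angular=[[0, 0, 0.03], [0, 0, 0.06], [0, 0, 0.09], [0, 0, 0.11], [0, 0, 0.11]], grip=[1, 1, 1, 1, 1])

```text
t: 5.32
tcp_pos: [0.5376, -0.2033, 0.0076]
orientation: [179.9, -0.1, 6.8]
wrist_force: [5.0, -0.4, 2.1]
gripper_width: 0.999
finger_force: 2.4
```

```bash
cat > look.py <<'E'
from h import *
import sys
np.set_printoptions(precision=4,suppress=True)
p,_=robot.snapshot("scene"); q,_=robot.snapshot("top"); np.savez("l.npz",p=p,q=q)
cv2.imwrite(f"pics/{sys.argv[1]}.png",cv2.resize(p[100:250,160:340],(720,600),interpolation=cv2.INTER_CUBIC)[:,:,::-1])
s=robot.get_state(); print(s["tcp_pos"],s["orientation"],s["wrist_force"])
E
python3 look.py mid
```

```text
[ 0.5356 -0.2025  0.0072] [-179.9197    0.1629    6.7622] [ 0.719  -1.2261  0.9025]
```

View pics/mid.png

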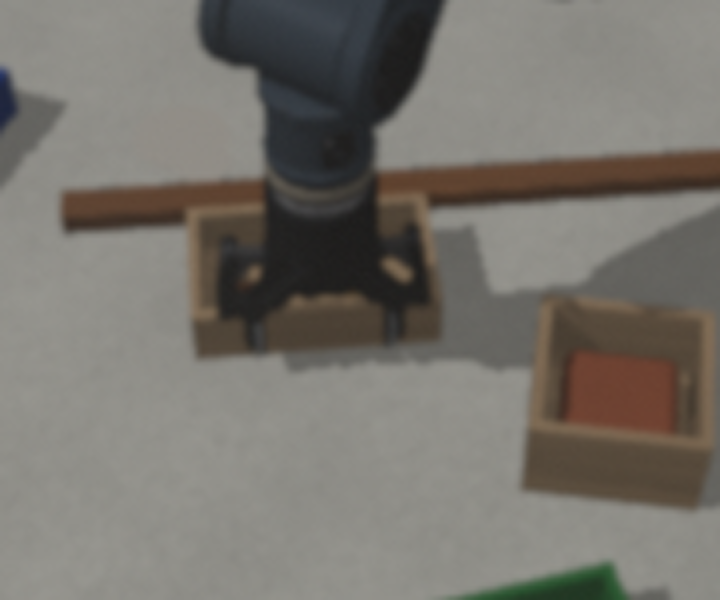

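The tray is flat and parallel to the batten, and both fingers are behind its far wall. The near rim corners are at crop (187,208) and (430,196), the far ones at (195,322) and (441,308). I'll compute the remaining gap.

```bash
cat > gap.py <<'E'
from h import *
import sys
np.set_printoptions(precision=4,suppress=True)
c=robot.camera_params("scene")
Q=np.array(eval(sys.argv[1]))/4+(160-.4,100-.4)  # near-y, near+y, far-y, far+y
w=np.array([onplane(c,u,.045) for u in Q]); e=w[1]-w[0]+w[3]-w[2]
yaw=np.degrees(np.arctan2(-e[0],e[1])); a=np.radians(6.7); n=np.array([np.cos(a),np.sin(a)]); s=np.array([-n[1],n[0]])
d=w.mean(0)[:2]-(.356,-.025); print(w,"yaw",yaw,"batten x,y",d@n,d@s)
E
python3 gap.py "[(187,208),(430,196),(195,322),(441,308)]"
```

```text
[[ 0.4273 -0.3094  0.045 ]
 [ 0.4098 -0.1273  0.045 ]
 [ 0.5401 -0.2933  0.045 ]
 [ 0.5228 -0.12    0.045 ]] yaw 5.595482063921274 batten x,y 0.09630043731928067 -0.2000863538319895
```

>>> apply_moves(travel=[[-0.05, -0.006, 0], [-0.1, -0.012, 0], [-0.14, -0.017, 0], [-0.18, -0.021, 0], [-0.2, -0.024, 0]], angular=[[0, 0, 0], [0, 0, 0], [0, 0, 0], [0, 0, 0], [0, 0, 0]], grip=[1, 1, 1, 1, 1])

```text
t: 6.05
tcp_pos: [0.5172, -0.2052, 0.0072]
orientation: [-180.0, 0.0, 6.7]
wrist_force: [4.3, 1.3, -0.8]
gripper_width: 1.003
finger_force: 1.9
```

>>> apply_moves(travel=[[-0.015, -0.002, 0], [-0.03, -0.004, 0]], angular=[[0, 0, 0], [0, 0, 0]], grip=[1, 1])

```text
t: 6.3
tcp_pos: [0.5144, -0.2056, 0.0072]
orientation: [-180.0, 0.0, 6.7]
wrist_force: [3.5, 0.4, -0.8]
gripper_width: 0.998
finger_force: 1.7
```

>>> apply_moves(travel=[[-0.01, -0.001, 0], [-0.02, -0.002, 0], [-0.02, -0.002, 0]], angular=[[0, 0, 0], [0, 0, 0], [0, 0, 0]], grip=[1, 1, 1])

```text
t: 6.68
tcp_pos: [0.5123, -0.2058, 0.0072]
orientation: [-180.0, 0.0, 6.7]
wrist_force: [2.9, 0.7, -0.1]
gripper_width: 1.001
finger_force: 1.2
```

>>> apply_moves(travel=[[-0.01, -0.001, 0], [-0.02, -0.002, 0], [-0.02, -0.002, 0]], angular=[[0, 0, 0], [0, 0, 0], [0, 0, 0]], grip=[1, 1, 1])

```text
t: 7.05
tcp_pos: [0.512, -0.2059, 0.0074]
orientation: [180.0, -0.2, 6.7]
wrist_force: [7.0, 3.0, -0.5]
gripper_width: 1.001
finger_force: 3.6
```

Force rose to 7 N and the motion stalled, so the tray is against the batten. Backing off along the batten's normal and then lifting.

>>> apply_moves(travel=[[0.1, 0.012, 0], [0.25, 0.03, 0], [0.35, 0.04, 0], [0.35, 0.04, 0]], angular=[[0, 0, 0], [0, 0, 0], [0, 0, 0], [0, 0, 0]], grip=[1, 1, 1, 1])

```text
t: 7.55
tcp_pos: [0.5466, -0.2021, 0.0073]
orientation: [180.0, -0.0, 6.8]
wrist_force: [-0.2, -0.5, -0.2]
gripper_width: 1.006
finger_force: 0.0
```

>>> apply_moves(travel=[[0, 0, 0.4], [0, 0, 0.8], [0, 0, 1], [0, 0, 1]], angular=[[0, 0, 0], [0, 0, 0], [0, 0, 0], [0, 0, 0]], grip=[1, 1, 1, 1])

```text
t: 8.05
tcp_pos: [0.5461, -0.2026, 0.1089]
orientation: [179.9, -0.1, 6.7]
wrist_force: [-0.1, 0.1, -0.6]
gripper_width: 1.001
finger_force: 0.0
```

>>> apply_moves(travel=[[0.3, 0, 0.4], [0.6, -0.2, 0.8], [0.9, -0.4, 1], [1, -0.6, 1], [1, -0.6, 1]], angular=[[0, 0, 0], [0, 0, 0], [0, 0, 0], [0, 0, 0], [0, 0, 0]], grip=[1, 1, 1, 1, 1])

```text
t: 8.68
tcp_pos: [0.6452, -0.263, 0.2052]
orientation: [-179.9, 0.1, 6.6]
wrist_force: [-0.2, 0.1, 0.4]
gripper_width: 1.006
finger_force: 0.0
```

```bash
python3 look.py end; python3 - <<'E'
import numpy as np,cv2
cv2.imwrite("pics/endtop.png",np.load("l.npz")["q"][:,:,::-1])
E
```

```text
[ 0.644  -0.261   0.2051] [-179.8073    0.2188    6.6818] [ 0.4573  1.0487 -0.6965]
```

View pics/end.png

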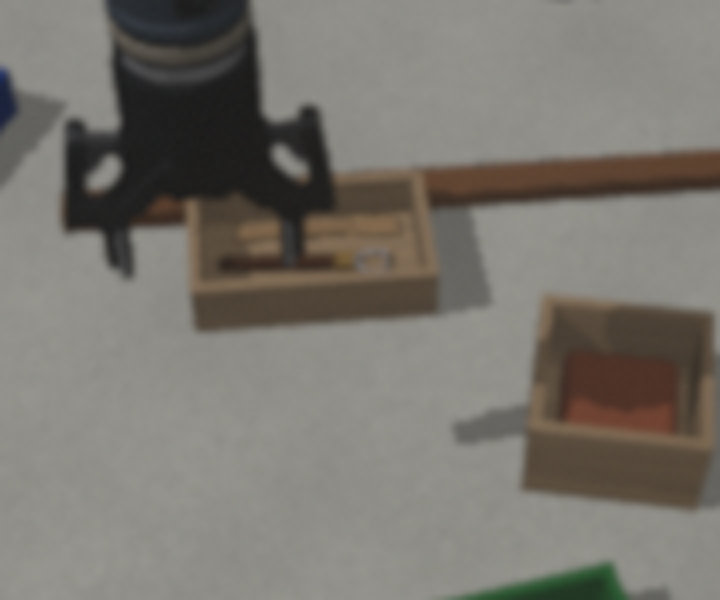

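View pics/endtop.png

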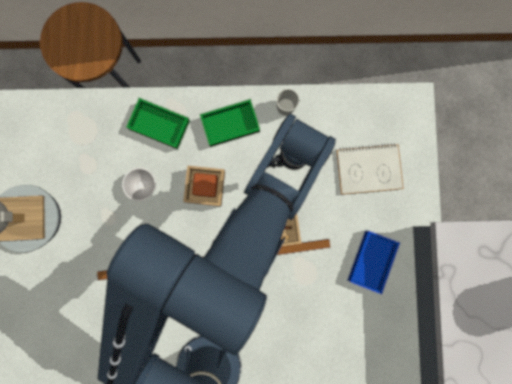

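The tray sits flat against the batten, with its far rim from crop (192,293) to (438,275). The box and bowl are where they were and the gripper is clear. I'll check the numbers from the far edge.

```bash
python3 - <<'E'
from h import *
c=robot.camera_params("scene")
a,b=[onplane(c,np.array(u)/4+(159.6,99.6),.045)[:2] for u in ((192,294),(438,275))]
e=b-a; n=np.array([e[1],-e[0]])/np.hypot(*e); m=(a+b)/2-.055*n
t=np.radians(6.7); N=np.array([np.cos(t),np.sin(t)]); d=m-(.356,-.025)
print("yaw",np.degrees(np.arctan2(-e[0],e[1])),"bx",d@N,"by",d@[-N[1],N[0]])
E
```

```text
yaw 7.369091287039425 bx 0.0687353576707552 by -0.201276785594195
```

```bash
python3 -c "
from workcell import robot
print(robot.close_job())"
```

```text
the job is handed in; nothing more can be done
None
```

The tool tray is flat against the batten and released: I measured it square within about 1° and with no visible gap, the clay box and bowl look unmoved, and the job was handed in about 9 s into the 35 s limit with no verdict returned.

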